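Load the yoghurt maker and set its levers

ROBOT

A 6-joint arm with a two-finger parallel gripper is mounted at the origin on the work surface. World frame = base frame: x ahead of the robot, y to its left, z up, the work surface at z = 0. Lengths are in m, angles in rad, forces in N, time in s.
With the tool pointing down it reaches from about 0.4 to 0.825 m from the base axis. Payload 7 kg.
Tool frame: the origin (TCP) lies midway between the tips of the shut fingers; the grasp point (between the pads) lies arm.hold_point_z behind it (arm.hold_point_z is the distance from the TCP to the grasp point, in m); z points along the fingers, y is the line along which they close (so a half turn about z gives the same grasp; the last joint's range is limited). The gripper opens to 88 mm and grips with 3 to 60 N. Pads are 19 mm wide; open, the fingers measure 130 mm over their backs; the gripper's body (78 mm by 193 mm) begins 47 mm behind the grasp point.
Start: joints at [1.444, 0.359, 0.012, 0, -1.224, -0.288], TCP at [0.272, 0.618, 0.227] pointing down, gripper open.
Joint ranges: [-3.07, 3.07], [-1.43, 2.12], [-1.02, 1.25], [-3.03, 1.67], [-3.05, -0], [-3.03, 3.03]. Speed limits (rad/s): [2.39, 2.39, 3.01, 3.14, 3.14, 3.14].

INTERFACE

Orientations are given as [roll, pitch, yaw] about the fixed x, y, z axes, in that order (R = Rz(yaw) Ry(pitch) Rx(roll)).
In Python, from station import arm gives the robot as it stands.
- The arm moves only by the shell command python3 -m crank 'ROWS' [OPENING] [FORCE]. ROWS is JSON, a list that holds one entry, the list of rows, each a list of 4 numbers: the shift along the tool's x, y, z in units of 25 mm (1.0 is 25 mm), then the turn about the tool's z in units of 5 degrees (1.0 is 5 degrees). A call has 1 to 12 rows; each row is the pose to reach, as a shift and turn from the pose commanded when the call began, along the tool's axes at that moment; what a row does not reach only later rows make up. A row lasts 1/8 s, in which the tool goes at most 62.5 mm and 10.7 degrees, less where a joint would pass 70% of its speed; a pose out of reach is approached as far as the arm can. A call with a gripper value outside its range is refused whole. OPENING is the closure, from 0 (fully open) to 1 (shut), set as the call begins (- or left out, the last holds). The fingers move at their own pace and stop on an object; FORCE is the grip in N (left out, the last holds). Time passes only in rows, so rows that repeat a pose let the fingers close. It gives the time, the measured TCP pose, the force, the opening and the grip force at its end, in the units of the state.
- arm.get_state(): the state, without advancing time (a new reading comes with each control period).
- arm.grab_frame(name): name is "scene" or "top" or "wrist"; returns (picture, depth): 384x512x3 uint8, red, green, blue; 384x512 float32, m along the optical axis (not along the pixel's ray), 0 where there is no reading.
- arm.get_calibration(name): a dict with "mtx" (3x3 intrinsics, pixels), "R" (3x3) and "t" (3): a world point X has camera coordinates R X + t; the wrist camera has in their place "mount" (4x4, takes a point from camera to tool coordinates, whose origin is the TCP and whose axes are the flange's). Camera axes: x right, y down, z forward; pixel columns grow to the right and rows downward; lengths in m; the calibration is good to about 2 mm. A picture is of the moment at which its call begins: read the wrist's pose just before it. get_calibration takes no time and is no camera call.
- arm.job_done(): hands the job in; it is judged then, once.
Trained networks look in the newest picture that a camera, given by its name, has taken for a name from the list of things; names that differ only in an ending like _2 or _b are one class to them, and where a whole thing is asked for, a point or a joint stands for the part that bears it (a point fixed in the world has none). Each returns a list of dicts, best first, with "score" (0 to 1); they miss things now and then, are a little off and sometimes report something else, mostly with a low value. They report only what shows in the picture. A call takes as long as a camera call. They do not tell look-alikes from the thing itself.
- arm.recognise(thing, camera): "extent" ([left, top, width, height] in pixels, round what is visible of it).
- arm.trace(thing, camera): "mask" (384x512 bool, what is visible of it) and "extent" ([left, top, width, height] in pixels, round what is visible of it).
The state is a dict: "t": time; "q": joint angles; "qd": joint speeds; "joint_efforts": joint torques, N m; "eef_pos": TCP position; "ee_rot": TCP orientation; "force": force on the tool from outside, world axes, zero at the start; "moment": the same for the moment, N m; "width": finger opening in m; "gripper_force": force on a finger pad.
Only numpy, scipy, OpenCV 4.12 (cv2) and the standard library are available. Lean on these libraries where they do the work, as an engineer would, in place of code of your own. Each camera call takes 0.05 s, during which the arm holds its last target. There are 200 camera calls.

TASK

First turn both levers of the yoghurt maker fully back to their off stops. The pots look alike, so lift each one to feel its weight: stand the full (heavy) ones upright in the maker's bay and the empty (light) ones upright in the steel draining tray, and leave the levers off until every pot has been put away. Then set the red heat lever to its red marker and the yellow time lever to its yellow marker, pointing straight along them, without ever tipping over any of the things that stand around.

Things in the scene. Friction and masses are not known exactly. Their poses are not given: they have to be found in the camera images.
- maker: Yoghurt maker: fixed white slab 160 mm (x) by 550 mm (y), 35 mm high, with a pot bay in the middle and a lever at each end; origin at the centre of its underside, -x is its front (towards the robot), +y its left end.
- bay (a point): Centre of the bay's floor, on the maker's top (z 35 mm), in the maker's frame. The bay is 90 mm (x) by 250 mm (y) inside, dark, within a 6 mm thick steel rim 15 mm high; three pots stand in it in a row along y.
- heat_lever (a joint): heat lever (red knob, on the maker's left (+y) end): angle in rad, 0 = off, against its end stop, arm pointing along the maker's -x; grows to 1.8 as it turns clockwise seen from above, outwards. Stiff: about 2 N at the knob, and it stays where it is left.
- heat_tip (a point): Point to grip on the heat lever's knob: an upright red round post, 18 mm in diameter, 65 mm from the pivot; its top is 19 mm above this point, the flat 9 mm wide arm's upper side 30 mm below it. The x axis points from the pivot along the arm.
- heat_pivot (a point): The heat lever's vertical hinge axis, at the height of the maker's top (z 35 mm). Its frame is that of the maker.
- heat_marker (a joint): Angle of the heat lever's red marker on the same scale as heat_lever: the lever is at its marker when both read the same. It cannot be moved by the robot.
- heat_mark (a point): Outer end of the heat marker, a flat red pointer 10 mm wide lying on the maker's top under the lever, 78 mm from the pivot; the x axis points from the pivot along it.
- time_lever (a joint): time lever (yellow knob, on the maker's right (-y) end): angle in rad, 0 = off, against its end stop, arm pointing along the maker's -x; grows to 1.8 as it turns counter-clockwise seen from above, outwards. Stiff: about 2 N at the knob, and it stays where it is left.
- time_tip (a point): Point to grip on the time lever's knob: an upright yellow round post, 18 mm in diameter, 65 mm from the pivot; its top is 19 mm above this point, the flat 9 mm wide arm's upper side 30 mm below it. The x axis points from the pivot along the arm.
- time_pivot (a point): The time lever's vertical hinge axis, at the height of the maker's top (z 35 mm). Its frame is that of the maker.
- time_marker (a joint): Angle of the time lever's yellow marker on the same scale as time_lever: the lever is at its marker when both read the same. It cannot be moved by the robot.
- time_mark (a point): Outer end of the time marker, a flat yellow pointer 10 mm wide lying on the maker's top under the lever, 78 mm from the pivot; the x axis points from the pivot along it.
- tray: Fixed steel draining tray, 120 mm (x) by 220 mm (y), floor 8 mm thick, rim 18 mm above the worktop; origin at the centre of its underside.
- tray_in (a point): Centre of the draining tray's floor (z 8 mm), in the tray's frame; inside the rim it is 110 mm (x) by 210 mm (y).
- pot_1: Opaque lidded yoghurt pot: blue cylinder with a wooden lid, 56 mm in diameter, 72 mm high; origin at the centre of its underside, z up. All pots look alike: a full one weighs about 420 g, an empty one 170 g (each within 12 percent), felt only by lifting. May be absent (None); three to five pots are there, one to three of them full, at most two empty.
- pot_2: Opaque lidded yoghurt pot: blue cylinder with a wooden lid, 56 mm in diameter, 72 mm high; origin at the centre of its underside, z up. All pots look alike: a full one weighs about 420 g, an empty one 170 g (each within 12 percent), felt only by lifting. May be absent (None); three to five pots are there, one to three of them full, at most two empty.
- pot_3: Opaque lidded yoghurt pot: blue cylinder with a wooden lid, 56 mm in diameter, 72 mm high; origin at the centre of its underside, z up. All pots look alike: a full one weighs about 420 g, an empty one 170 g (each within 12 percent), felt only by lifting. May be absent (None); three to five pots are there, one to three of them full, at most two empty.
- pot_4: Opaque lidded yoghurt pot: blue cylinder with a wooden lid, 56 mm in diameter, 72 mm high; origin at the centre of its underside, z up. All pots look alike: a full one weighs about 420 g, an empty one 170 g (each within 12 percent), felt only by lifting. May be absent (None); three to five pots are there, one to three of them full, at most two empty.
- pot_5: Opaque lidded yoghurt pot: blue cylinder with a wooden lid, 56 mm in diameter, 72 mm high; origin at the centre of its underside, z up. All pots look alike: a full one weighs about 420 g, an empty one 170 g (each within 12 percent), felt only by lifting. May be absent (None); three to five pots are there, one to three of them full, at most two empty.
- shaker: Bystander: steel salt shaker, 44 mm in diameter, 55 mm high, among the pots; origin under its centre.
- mug: Bystander: green mug, 80 mm in diameter, 85 mm high; origin under its centre.
- bowl: Bystander: white bowl, 130 mm across, 50 mm high; origin under its centre.
- egg_timer: Bystander: orange egg timer, 60 mm in diameter, 55 mm high; origin under its centre.
- oil_can: Bystander: yellow can, 60 mm in diameter, 110 mm high; origin under its centre.
Not all that is in view belongs to the job. What is shaped like the pot_3 but purple is not meant. What is shaped like the pot_4 but turquoise is not meant.

How it is judged:
On the way, in this order (a step that is already met when the one before it is completed fails the run):
1. both levers are back at their off stops (value of joint each of heat_lever, time_lever below 0.08 rad), for 0.2 s.
2. every full pot stands upright in the bay and every empty one upright in the draining tray (told by their weight on it: 2.75 N divides them), both levers still off (((x of pot_1 in the frame of bay between -0.035 and 0.035 m and y of pot_1 in the frame of bay between -0.12 and 0.12 m and z of pot_1 in the frame of bay between -0.008 and 0.008 m and angle between pot_1's own z axis and vertical below 0.12 rad and contact force between pot_1 and maker above 2.75 N) or (x of pot_1 in the frame of tray_in between -0.045 and 0.045 m and y of pot_1 in the frame of tray_in between -0.095 and 0.095 m and z of pot_1 in the frame of tray_in between -0.008 and 0.008 m and angle between pot_1's own z axis and vertical below 0.12 rad and contact force between pot_1 and tray below 2.75 N)) and ((x of pot_2 in the frame of bay between -0.035 and 0.035 m and y of pot_2 in the frame of bay between -0.12 and 0.12 m and z of pot_2 in the frame of bay between -0.008 and 0.008 m and angle between pot_2's own z axis and vertical below 0.12 rad and contact force between pot_2 and maker above 2.75 N) or (x of pot_2 in the frame of tray_in between -0.045 and 0.045 m and y of pot_2 in the frame of tray_in between -0.095 and 0.095 m and z of pot_2 in the frame of tray_in between -0.008 and 0.008 m and angle between pot_2's own z axis and vertical below 0.12 rad and contact force between pot_2 and tray below 2.75 N)) and ((x of pot_3 in the frame of bay between -0.035 and 0.035 m and y of pot_3 in the frame of bay between -0.12 and 0.12 m and z of pot_3 in the frame of bay between -0.008 and 0.008 m and angle between pot_3's own z axis and vertical below 0.12 rad and contact force between pot_3 and maker above 2.75 N) or (x of pot_3 in the frame of tray_in between -0.045 and 0.045 m and y of pot_3 in the frame of tray_in between -0.095 and 0.095 m and z of pot_3 in the frame of tray_in between -0.008 and 0.008 m and angle between pot_3's own z axis and vertical below 0.12 rad and contact force between pot_3 and tray below 2.75 N)) and ((x of pot_4 in the frame of bay between -0.035 and 0.035 m and y of pot_4 in the frame of bay between -0.12 and 0.12 m and z of pot_4 in the frame of bay between -0.008 and 0.008 m and angle between pot_4's own z axis and vertical below 0.12 rad and contact force between pot_4 and maker above 2.75 N) or (x of pot_4 in the frame of tray_in between -0.045 and 0.045 m and y of pot_4 in the frame of tray_in between -0.095 and 0.095 m and z of pot_4 in the frame of tray_in between -0.008 and 0.008 m and angle between pot_4's own z axis and vertical below 0.12 rad and contact force between pot_4 and tray below 2.75 N)) and ((x of pot_5 in the frame of bay between -0.035 and 0.035 m and y of pot_5 in the frame of bay between -0.12 and 0.12 m and z of pot_5 in the frame of bay between -0.008 and 0.008 m and angle between pot_5's own z axis and vertical below 0.12 rad and contact force between pot_5 and maker above 2.75 N) or (x of pot_5 in the frame of tray_in between -0.045 and 0.045 m and y of pot_5 in the frame of tray_in between -0.095 and 0.095 m and z of pot_5 in the frame of tray_in between -0.008 and 0.008 m and angle between pot_5's own z axis and vertical below 0.12 rad and contact force between pot_5 and tray below 2.75 N)) and value of joint each of heat_lever, time_lever below 0.12 rad), for 0.2 s.
3. each lever points along its marker (angle between the x axis of heat_tip and the x axis of heat_mark, either way round below 0.09 rad and angle between the x axis of time_tip and the x axis of time_mark, either way round below 0.09 rad), for 0.2 s.
At the end, for the whole second after the job is handed in: Every full pot present stands upright on the floor of the maker's bay, every empty pot present upright on the floor of the draining tray, each lever points within 0.09 rad (5 degrees) of its marker, and all pots are at rest (all of step 3 and ((x of pot_1 in the frame of bay between -0.035 and 0.035 m and y of pot_1 in the frame of bay between -0.12 and 0.12 m and z of pot_1 in the frame of bay between -0.008 and 0.008 m and angle between pot_1's own z axis and vertical below 0.12 rad and contact force between pot_1 and maker above 2.75 N) or (x of pot_1 in the frame of tray_in between -0.045 and 0.045 m and y of pot_1 in the frame of tray_in between -0.095 and 0.095 m and z of pot_1 in the frame of tray_in between -0.008 and 0.008 m and angle between pot_1's own z axis and vertical below 0.12 rad and contact force between pot_1 and tray below 2.75 N)) and ((x of pot_2 in the frame of bay between -0.035 and 0.035 m and y of pot_2 in the frame of bay between -0.12 and 0.12 m and z of pot_2 in the frame of bay between -0.008 and 0.008 m and angle between pot_2's own z axis and vertical below 0.12 rad and contact force between pot_2 and maker above 2.75 N) or (x of pot_2 in the frame of tray_in between -0.045 and 0.045 m and y of pot_2 in the frame of tray_in between -0.095 and 0.095 m and z of pot_2 in the frame of tray_in between -0.008 and 0.008 m and angle between pot_2's own z axis and vertical below 0.12 rad and contact force between pot_2 and tray below 2.75 N)) and ((x of pot_3 in the frame of bay between -0.035 and 0.035 m and y of pot_3 in the frame of bay between -0.12 and 0.12 m and z of pot_3 in the frame of bay between -0.008 and 0.008 m and angle between pot_3's own z axis and vertical below 0.12 rad and contact force between pot_3 and maker above 2.75 N) or (x of pot_3 in the frame of tray_in between -0.045 and 0.045 m and y of pot_3 in the frame of tray_in between -0.095 and 0.095 m and z of pot_3 in the frame of tray_in between -0.008 and 0.008 m and angle between pot_3's own z axis and vertical below 0.12 rad and contact force between pot_3 and tray below 2.75 N)) and ((x of pot_4 in the frame of bay between -0.035 and 0.035 m and y of pot_4 in the frame of bay between -0.12 and 0.12 m and z of pot_4 in the frame of bay between -0.008 and 0.008 m and angle between pot_4's own z axis and vertical below 0.12 rad and contact force between pot_4 and maker above 2.75 N) or (x of pot_4 in the frame of tray_in between -0.045 and 0.045 m and y of pot_4 in the frame of tray_in between -0.095 and 0.095 m and z of pot_4 in the frame of tray_in between -0.008 and 0.008 m and angle between pot_4's own z axis and vertical below 0.12 rad and contact force between pot_4 and tray below 2.75 N)) and ((x of pot_5 in the frame of bay between -0.035 and 0.035 m and y of pot_5 in the frame of bay between -0.12 and 0.12 m and z of pot_5 in the frame of bay between -0.008 and 0.008 m and angle between pot_5's own z axis and vertical below 0.12 rad and contact force between pot_5 and maker above 2.75 N) or (x of pot_5 in the frame of tray_in between -0.045 and 0.045 m and y of pot_5 in the frame of tray_in between -0.095 and 0.095 m and z of pot_5 in the frame of tray_in between -0.008 and 0.008 m and angle between pot_5's own z axis and vertical below 0.12 rad and contact force between pot_5 and tray below 2.75 N)) and linear speed of each of pot_1, pot_2, pot_3, pot_4, pot_5 below 0.02 m/s); the robot touches nothing.
It fails at once if a bystander (shaker, mug, bowl, egg timer, can) is tipped over (angle between any of shaker, mug, bowl, egg_timer, oil_can's own z axis and vertical above 0.6 rad).
Of pot_1, pot_2, pot_3, pot_4, pot_5 only 3 to 5 are there at a start; the rules pass over those that are not, and their reading is None.
At some moment in a run one of pot_1, pot_2, pot_3, pot_4, pot_5 may be knocked a few centimetres aside while the robot is not near it.
It also fails if it takes over 210 s, if anything falls off the work surface, if the arm or the gripper's body presses on something with over 40 N, if the wrist force passes 120 N, or if a joint passes its speed limit or range.

## Working session

There is one attempt and no reset: what is moved stays moved. The work goes in short steps, Python scripts to look and compute and a shell command to move; the robot and the scene stay as the last step left them, time stands still between calls to the robot, and variables do not carry over. Pictures are saved under pics/ and viewed, at most 14 in all, crops included, and the job is handed in when it is done.

```bash
ls; mkdir -p pics
python3 - <<'E'
from station import arm
import cv2,numpy as np
print({k:np.round(v,3) if k!='t' else v for k,v in arm.get_state().items()}, arm.hold_point_z)
for n in ["top","scene"]:
    p,d=arm.grab_frame(n); cv2.imwrite(f"pics/{n}0.png",p[...,::-1]); np.save(f"{n}0.npy",d)
    c=arm.get_calibration(n); print(n,c)
print(arm.get_calibration("wrist"))
E
```

```text
pics
{'t': 0.0, 'q': array([ 1.444,  0.359,  0.011, -0.   , -1.224, -0.288]), 'qd': array([-0.002,  0.001, -0.   ,  0.001,  0.001, -0.   ]), 'joint_efforts': array([ 0.0000e+00, -5.8271e+01,  2.9304e+01,  6.9970e+00,  7.0000e-03,
       -0.0000e+00]), 'eef_pos': array([0.272, 0.617, 0.226]), 'ee_rot': array([ 3.14 , -0.   , -0.415]), 'force': array([ 0.448, -0.992, -0.272]), 'moment': array([ 0.026, -0.018,  0.023]), 'gripper_force': np.float64(0.0), 'width': np.float64(0.088)} 0.0188
top {'mtx': array([[376.72443517,   0.        , 253.95913125],
       [  0.        , 376.72443517, 187.89301649],
       [  0.        ,   0.        ,   1.        ]]), 'R': array([[-0.01894162, -0.99981492,  0.00336793],
       [-0.98002296,  0.01789942, -0.19807726],
       [ 0.19798031, -0.00705255, -0.98018063]]), 't': array([-0.00958053,  0.5005109 ,  1.36773747])}
scene {'mtx': array([[424.61028799,   0.        , 257.28058182],
       [  0.        , 424.61028799, 190.24530418],
       [  0.        ,   0.        ,   1.        ]]), 'R': array([[ 0.13510494,  0.99080526,  0.00718344],
       [ 0.73505092, -0.09536381, -0.67127184],
       [-0.66441463,  0.09597234, -0.74117644]]), 't': array([-0.05416891, -0.30269106,  1.60103468])}
{'mtx': array([[265.2735955 ,   0.        , 256.26412017],
       [  0.        , 265.2735955 , 193.00985943],
       [  0.        ,   0.        ,   1.        ]]), 'mount': array([[ 5.56012085e-04, -9.68054932e-01, -2.50737589e-01,
         6.68322397e-02],
       [ 9.99999386e-01,  2.97972324e-04,  1.06708438e-03,
         6.57111745e-04],
       [-9.58283438e-04, -2.50738029e-01,  9.68054504e-01,
        -1.57898763e-01],
       [ 0.00000000e+00,  0.00000000e+00,  0.00000000e+00,
         1.00000000e+00]])}
```

View pics/top0.png

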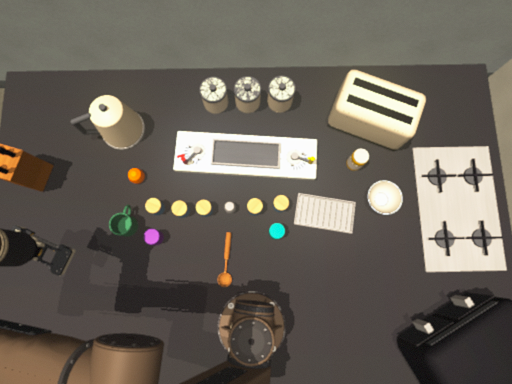

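View pics/scene0.png

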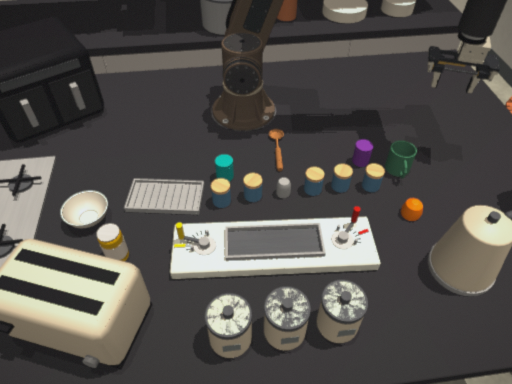

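The top view shows five blue pots with wooden lids at (153,206), (179,208), (203,207), (255,206) and (281,203), and the shaker at (230,207). The purple look-alike at (152,237) and the turquoise one at (277,231) are not meant. The maker is around (245,155) and the tray around (325,213).

```bash
cat > h.py <<'E'
from station import arm
import cv2,numpy as np
from scipy.spatial.transform import Rotation as Ro
def world(cam,d,s=None):
    c=arm.get_calibration(cam); K=c["mtx"]
    v,u=np.mgrid[:384,:512]
    P=np.stack([(u-K[0,2])/K[0,0]*d,(v-K[1,2])/K[1,1]*d,d],-1)
    if cam=="wrist":
        P=P@c["mount"][:3,:3].T+c["mount"][:3,3]
        return P@Ro.from_euler('xyz',s["ee_rot"]).as_matrix().T+s["eef_pos"]
    return (P-c["t"])@c["R"]
def proj(X,cam,s=None):
    c=arm.get_calibration(cam); X=np.atleast_2d(X)
    if cam=="wrist":
        Y=(X-s["eef_pos"])@Ro.from_euler('xyz',s["ee_rot"]).as_matrix()
        Y=(Y-c["mount"][:3,3])@c["mount"][:3,:3]
    else: Y=X@c["R"].T+c["t"]
    q=Y@c["mtx"].T; return q[:,:2]/q[:,2:]
def go(x,y,z,yaw=None):
    """rows units needed from the present pose to TCP at x,y,z, yaw"""
    s=arm.get_state(); R=Ro.from_euler('xyz',s["ee_rot"]).as_matrix()
    d=R.T@(np.array([x,y,z])-s["eef_pos"])/0.025
    t=0
    if yaw is not None:
        t=-((yaw-s["ee_rot"][2]+np.pi/2)%np.pi-np.pi/2)
    print("units",np.round(d,2),"turn",round(np.degrees(t)/5,2))
def disc(W,mask,zlo,zhi):
    m=mask&(W[...,2]>zlo)&(W[...,2]<zhi); p=W[m][:,:2].astype(np.float32)
    if len(p)<8: return None
    c,r=cv2.minEnclosingCircle(p); return np.round([*c,r,np.median(W[m][:,2]),len(p)],3)
E
python3 - <<'E'
from h import *
p=cv2.imread("pics/top0.png"); d=np.load("top0.npy"); W=world("top",d)
def blob(u,v,r,zlo,zhi):
    m=np.zeros((384,512),bool); m[v-r:v+r+1,u-r:u+r+1]=1
    return disc(W,m,zlo,zhi)
for n,u,v,zl,zh in [("p",153,206,.062,.085),("p",179,208,.062,.085),("p",203,207,.062,.085),("p",255,206,.062,.085),("p",281,203,.062,.085),("shaker",230,207,.045,.07),("purple",152,237,.06,.09),("turq",277,231,.06,.09)]:
    print(n,blob(u,v,13,zl,zh))
for n,u,v,r,zl,zh in [("egg",136,176,12,.03,.08),("mug",121,222,16,.07,.1),("can",358,158,16,.09,.13),("bowl",385,198,22,.03,.07)]: print(n,blob(u,v,r,zl,zh))
# maker slab top
m=(abs(W[...,2]-.035)<.006); m[:125]=0;m[185:]=0;m[:,:165]=0;m[:,325:]=0
r=cv2.minAreaRect(W[m][:,:2].astype(np.float32)); print("maker",r)
m=(W[...,2]>.008)&(W[...,2]<.03); m[:190]=0;m[238:]=0;m[:,:290]=0;m[:,360:]=0
print("tray",cv2.minAreaRect(W[m][:,:2].astype(np.float32)))
# levers
for n,(u,v) in {"heat":(190,155),"time":(302,160)}.items():
    s=np.s_[v-20:v+20,u-20:u+20]; w=W[s][W[s][:,:,2]>.05]; print(n,np.round(w,3)[:25].tolist())
cv2.imwrite("pics/mk.png",cv2.resize(p[125:190,160:330],None,fx=4.7,fy=4.7,interpolation=cv2.INTER_CUBIC))
E
```

```text
p [4.40e-01 3.55e-01 2.90e-02 7.40e-02 1.88e+02]
p [4.28e-01 2.59e-01 2.80e-02 7.30e-02 1.87e+02]
p [4.30e-01 1.70e-01 2.80e-02 7.40e-02 1.86e+02]
p [ 4.31e-01 -1.80e-02  2.80e-02  7.40e-02  1.80e+02]
p [ 4.42e-01 -1.15e-01  2.80e-02  7.30e-02  1.82e+02]
shaker [4.34e-01 7.50e-02 2.10e-02 5.50e-02 8.90e+01]
purple [3.27e-01 3.56e-01 2.80e-02 7.30e-02 1.99e+02]
turq [ 3.39e-01 -9.60e-02  2.80e-02  7.40e-02  1.87e+02]
egg [5.63e-01 4.35e-01 2.90e-02 5.00e-02 1.67e+02]
mug [3.85e-01 4.63e-01 5.20e-02 8.30e-02 1.51e+02]
can [ 6.02e-01 -4.10e-01  3.00e-02  1.11e-01  2.18e+02]
bowl [ 4.58e-01 -5.06e-01  6.50e-02  4.60e-02  3.29e+02]
maker ((0.6385437250137329, 0.0129031240940094), (0.5492334365844727, 0.16114334762096405), 85.5622787475586)
tray ((0.4042281210422516, -0.2863621711730957), (0.1840415596961975, 0.24723632633686066), 1.2961609363555908)
heat [[0.22, -0.009, 1.44], [0.22, -0.009, 1.44], [0.22, -0.009, 1.44], [0.22, -0.009, 1.44], [0.674, 0.23, 0.061], [0.672, 0.231, 0.055], [0.671, 0.227, 0.057], [0.669, 0.231, 0.052], [0.669, 0.228, 0.051], [0.666, 0.207, 0.06], [0.666, 0.204
[... 214 characters left out ...]
.661, 0.188, 0.061], [0.657, 0.21, 0.062], [0.659, 0.208, 0.056], [0.657, 0.203, 0.063], [0.657, 0.199, 0.063]]
time [[0.22, -0.009, 1.44], [0.22, -0.009, 1.44], [0.22, -0.009, 1.44], [0.64, -0.206, 0.053], [0.635, -0.166, 0.06], [0.634, -0.17, 0.064], [0.635, -0.174, 0.061], [0.635, -0.178, 0.06], [0.635, -0.182, 0.06], [0.636, -0.205, 0.055], [0.633, -0.208, 0.063], [0.631, -0.162, 0.06], [0.63, -0.166, 0.062], [0.632, -0.171, 0.056], [0.632, -0.174, 0.056], [0.631, -0.178, 0.06], [0.632, -0.182, 0.057], [0.633, -0.205, 0.053], [0.627, -0.162, 0.06], [0.628, -0.166, 0.058], [0.627, -0.17, 0.06], [0.627, -0.174, 0.059], [0.628, -0.178, 0.057], [0.626, -0.181, 0.063], [0.626, -0.185, 0.063]]
```

View pics/mk.png

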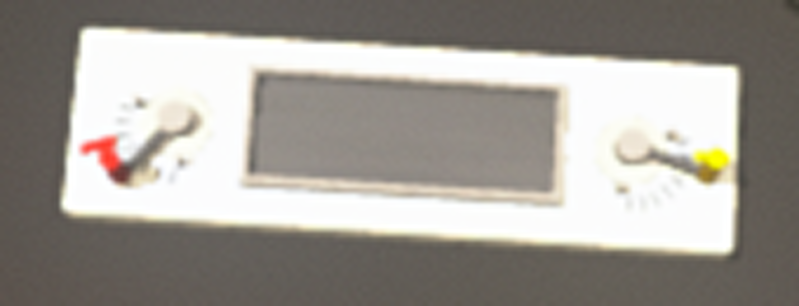

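```bash
python3 -c "
from h import *
go(.61,.215,.22)"
```

```text
units [18.86  9.28  0.25] turn 0.0
```

```bash
python3 -m crank '[[[2,1,0,0],[4,2,0,0],[6,3,0,0],[8,4,0,0],[10,5,0,0],[12,6,0,0],[14,7,0,0],[16,8,0.2,0],[18,9,0.2,0],[18.9,9.3,0.2,0],[18.9,9.3,0.2,0],[18.9,9.3,0.2,0]]]' 0
python3 - <<'E'
from h import *
s=arm.get_state(); p,d=arm.grab_frame("wrist"); np.savez("w1.npz",d=d,**{k:s[k] for k in("eef_pos","ee_rot")}); cv2.imwrite("pics/w1.png",p[...,::-1])
E
```

```text
t: 1.6
eef_pos: [0.6103, 0.2147, 0.2212]
ee_rot: [3.141, 0.001, -0.415]
force: [-0.3, 0.3, 0.2]
width: 0.0882
gripper_force: 0.0
```

View pics/w1.png

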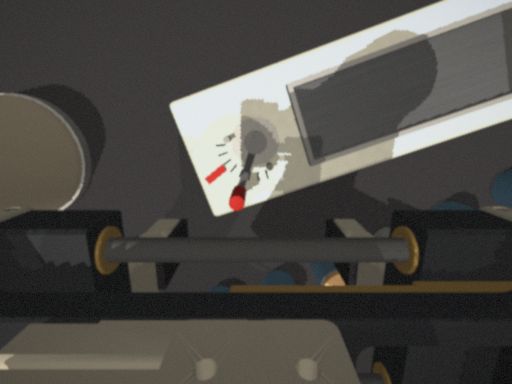

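The wrist view shows the heat hub at (257,142), the red knob at (237,200) and the red marker at (217,174).

```bash
cat > lev.py <<'E'
from h import *
import sys
def lever(p,d,s,which,yaw=-0.0775,save=None):
    W=world("wrist",d,s); hsv=cv2.cvtColor(p,cv2.COLOR_RGB2HSV); H,S,V=hsv[...,0].astype(int),hsv[...,1],hsv[...,2]
    col=((H<8)|(H>172)) if which=="heat" else (abs(H-28)<7)
    col&=(S>140)&(V>70)&(W[...,2]<.15)
    knob=col&(W[...,2]>.06); mk=col&(W[...,2]<.05)&(W[...,2]>.025)
    top=W[...,2]>W[knob][:,2].max()-.006
    kn=np.median(W[knob&top],0); zt=np.percentile(W[knob][:,2],95)
    print("knob top",np.round(kn,4),"zt",round(zt,4),knob.sum(),(knob&top).sum(), "enc",disc(W,knob,zt-.006,zt+.01))
    q=W[mk][:,:2]; c=q.mean(0); u,sv,vt=np.linalg.svd(q-c,full_matrices=False); a=vt[0]
    e=(q-c)@a; print("marker c",np.round(c,4),"dir",np.round(a,3),"len",round(np.ptp(e),4),mk.sum(), "z",np.median(W[mk][:,2]))
    return W,kn,c,a
E
python3 - <<'E'
from lev import *
p=cv2.imread("pics/w1.png")[...,::-1]; f=np.load("w1.npz"); s={k:f[k] for k in("eef_pos","ee_rot")}
W,kn,c,a=lever(p,f["d"],s,"heat")
m=np.zeros((384,512),bool); m[120:165,235:280]=1
zz=W[120:165,235:280,2]; print(np.histogram(zz,bins=np.arange(.03,.08,.005)))
for zl,zh in((.05,.056),(.056,.062),(.062,.07)): print(zl,disc(W,m,zl,zh))
print(W[142,257],W[165,250],W[174,246])
E
```

```text
knob top [0.6048 0.2394 0.1038] zt 0.1046 274 186 enc [6.04e-01 2.40e-01 9.00e-03 1.04e-01 1.88e+02]
marker c [0.6351 0.2608] dir [-0.263  0.965] len 0.0278 127 z 0.03887527597394741
(array([ 213, 1272,    4,    2,   75,  447,    0,    0,    0]), array([0.03 , 0.035, 0.04 , 0.045, 0.05 , 0.055, 0.06 , 0.065, 0.07 ,
       0.075]))
0.05 [6.42e-01 1.97e-01 2.40e-02 5.50e-02 1.33e+02]
0.056 [6.51e-01 1.97e-01 1.50e-02 5.70e-02 3.89e+02]
0.062 None
[0.65192337 0.19423327 0.05759337] [0.62975503 0.21334746 0.05483408] [0.62120497 0.22267906 0.05284281]
```

```bash
python3 -c "
from h import *
go(.6045,.2397,.066)"
```

```text
units [-0.6  -0.81  6.22] turn 0.0
```

```bash
python3 -m crank '[[[-0.6,-0.8,0,0],[-0.6,-0.8,1.5,0],[-0.6,-0.8,3.2,0],[-0.6,-0.8,5,0],[-0.6,-0.8,6.2,0],[-0.6,-0.8,6.2,0]]]' 0; python3 -m crank '[[[0,0,0,0],[0,0,0,0],[0,0,0,0],[0,0,0,0],[0,0,0,0],[0,0,0,0]]]' 1 15
python3 - <<'E'
from h import *
from math import *
P=np.array([.651,.196]); yw=-.0775
for th in (30,20,10,0,-4):
    t=radians(th); v=np.array([-cos(t),sin(t)])*.065; c,s=cos(yw),sin(yw)
    X=P+[c*v[0]-s*v[1],s*v[0]+c*v[1]]; print(th,np.round(X,4)); go(*X,arm.get_state()["eef_pos"][2])
E
```

```text
t: 2.4
eef_pos: [0.603, 0.2395, 0.0643]
ee_rot: [3.138, 0.003, -0.413]
force: [-0.1, -0.3, 0.1]
width: 0.0876
gripper_force: 0.0
t: 3.15
eef_pos: [0.6051, 0.2388, 0.0666]
ee_rot: [-3.142, 0.0, -0.415]
force: [-0.3, 0.0, -0.9]
width: 0.0332
gripper_force: 0.0
30 [0.5974 0.2328]
units [-0.19  0.34  0.  ] turn 0.0
20 [0.5918 0.2229]
units [-0.23  0.8   0.  ] turn 0.0
10 [0.5881 0.2122]
units [-0.2   1.25  0.  ] turn 0.0
0 [0.5862 0.201 ]
units [-0.08  1.69 -0.  ] turn 0.0
-4 [0.586  0.1965]
units [-0.02  1.86 -0.  ] turn 0.0
```

Fingers still closing; finish, then turn to off.

```bash
python3 -m crank '[[[0,0,0,0],[0,0,0,0],[0,0,0,0],[0,0,0,0]]]' 1 15;python3 -m crank '[[[-0.1,0.15,0,0],[-0.2,0.35,0,0],[-0.23,0.55,0,0],[-0.23,0.8,0,0],[-0.2,1.25,0,0],[-0.08,1.69,0,0],[0,1.85,0,0],[0,1.9,0,0],[0,1.9,0,0]]]'
```

```text
t: 3.65
eef_pos: [0.6052, 0.2393, 0.0665]
ee_rot: [-3.141, -0.0, -0.415]
force: [-0.5, 3.1, -0.7]
width: 0.0176
gripper_force: 15.0
t: 4.78
eef_pos: [0.5872, 0.2028, 0.0671]
ee_rot: [-3.131, -0.001, -0.413]
force: [-5.1, 30.2, -6.1]
width: 0.0176
gripper_force: 15.0
```

```bash
python3 -m crank '[[[0,-0.2,0,0],[0,-0.2,0,0],[0,-0.2,0,0],[0,-0.2,0,0]]]' 0.2; python3 -m crank '[[[0,0,-1.5,0],[0,0,-3.5,0],[0,0,-5.5,0],[0,0,-6,0]]]' 0; python3 -c "
from h import *
go(.61,-.215,.21,-.415+.82)"
```

```text
t: 5.28
eef_pos: [0.5879, 0.1991, 0.0665]
ee_rot: [3.141, 0.0, -0.416]
force: [0.1, 0.0, 0.3]
width: 0.0519
gripper_force: 0.0
t: 5.78
eef_pos: [0.5895, 0.2001, 0.2208]
ee_rot: [-3.137, -0.004, -0.415]
force: [-0.7, 0.2, -0.8]
width: 0.087
gripper_force: 0.0
units [ 7.44 14.87  0.39] turn -9.4
```

```bash
python3 -m crank '[[[0.8,1.6,0,-1.2],[1.6,3.2,0,-2.4],[2.4,4.8,0,-3.6],[3.2,6.4,0,-4.8],[4,8,0.2,-6],[4.8,9.6,0.3,-7.2],[5.6,11.2,0.3,-8.4],[6.4,12.8,0.3,-9.6],[7.2,14.4,0.3,-10.8],[7.4,14.9,0.3,-11.6],[7.4,14.9,0.3,-11.6],[7.4,14.9,0.3,-11.6]]]' 0;  python3 - <<'E'
from lev import *
s=arm.get_state(); p,d=arm.grab_frame("wrist"); cv2.imwrite("pics/w2.png",p[...,::-1])
np.savez("w2.npz",d=d,**{k:s[k] for k in("eef_pos","ee_rot")})
lever(p,d,s,"time")
E
```

```text
t: 7.28
eef_pos: [0.6068, -0.2152, 0.2087]
ee_rot: [-3.141, 0.0, 0.596]
force: [-0.4, 0.6, 0.5]
width: 0.0875
gripper_force: 0.0
knob top [ 0.5979 -0.2357  0.104 ] zt 0.1049 315 196 enc [ 5.97e-01 -2.36e-01  9.00e-03  1.04e-01  2.01e+02]
marker c [ 0.6158 -0.2425] dir [-0.095 -0.995] len 0.0283 146 z 0.03912906496205672
```

View pics/w2.png

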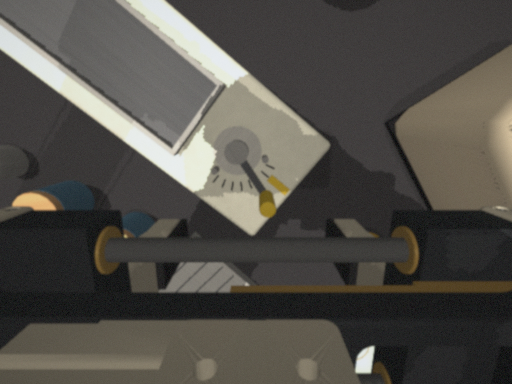

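The time hub is at (235,152), the yellow knob at (268,205) and the yellow marker at (277,185).

Run:
```python
from lev import *
from math import *
for f,(u,v),w in (("w1",(257,142),"heat"),("w2",(235,152),"time")):
    z=np.load(f+".npz"); s={k:z[k] for k in("eef_pos","ee_rot")}; W=world("wrist",z["d"],s)
    m=np.zeros((384,512),bool); m[v-22:v+22,u-22:u+22]=1
    m&=(W[...,2]>.05)&(W[...,2]<.066)
    m8=cv2.morphologyEx(m.astype(np.uint8),cv2.MORPH_OPEN,cv2.getStructuringElement(cv2.MORPH_ELLIPSE,(15,15)))>0
    print(w,disc(W,m8,.05,.066),m8.sum())
P=np.array([.6230,-.175]);yw=-.0775
c,s=cos(yw),sin(yw)
def an(X): d=np.array(X)-P; x=c*d[0]+s*d[1]; y=-s*d[0]+c*d[1]; return degrees(atan2(-y,-x)),hypot(x,y)
print(an((.5975,-.236)),an((.6158,-.2425)))
go(.5975,-.236,.0665)
```

```text
heat None 0
time [ 6.22e-01 -1.77e-01  1.40e-02  5.70e-02  4.34e+02] 434
(71.75389623803363, 0.0661154293641053) (88.35189475806871, 0.06788291390327908)
units [-0.79  0.49  5.69] turn 0.0
```

```bash
python3 -m crank '[[[-0.8,0.5,0,0],[-0.8,0.5,1.5,0],[-0.8,0.5,3.2,0],[-0.8,0.5,5,0],[-0.8,0.5,5.7,0],[-0.8,0.5,5.7,0],[-0.8,0.5,5.7,0]]]' 0; python3 -m crank '[[[0,0,0,0],[0,0,0,0],[0,0,0,0],[0,0,0,0],[0,0,0,0],[0,0,0,0],[0,0,0,0],[0,0,0,0],[0,0,0,0],[0,0,0,0]]]' 1 15
python3 - <<'E'
from h import *
from math import *
P=np.array([.622,-.177]); yw=-.0775
for th in (70,60,50,40,30,20,10,0,-4):
    t=radians(th); v=np.array([-cos(t),-sin(t)])*.065; c,s=cos(yw),sin(yw)
    X=P+[c*v[0]-s*v[1],s*v[0]+c*v[1]]; print(th,np.round(X,4)); go(*X,arm.get_state()["eef_pos"][2])
E
```

```text
t: 8.2
eef_pos: [0.5989, -0.2374, 0.0685]
ee_rot: [3.14, -0.002, 0.598]
force: [0.6, 1.0, -0.1]
width: 0.0875
gripper_force: 0.0
t: 9.45
eef_pos: [0.5976, -0.2368, 0.0665]
ee_rot: [-3.141, -0.0, 0.598]
force: [0.5, 3.4, -0.7]
width: 0.0174
gripper_force: 15.0
70 [ 0.5951 -0.2362]
units [-0.07 -0.08  0.  ] turn 0.0
60 [ 0.5852 -0.2306]
units [-0.27 -0.48  0.  ] turn 0.0
50 [ 0.5765 -0.2234]
units [-0.4  -0.92  0.  ] turn 0.0
40 [ 0.5691 -0.2148]
units [-0.45 -1.37  0.  ] turn 0.0
30 [ 0.5634 -0.205 ]
units [-0.42 -1.82  0.  ] turn 0.0
20 [ 0.5594 -0.1944]
units [-0.31 -2.26  0.  ] turn 0.0
10 [ 0.5573 -0.1833]
units [-0.13 -2.68  0.  ] turn 0.0
0 [ 0.5572 -0.172 ]
units [ 0.12 -3.05  0.  ] turn 0.0
-4 [ 0.5577 -0.1675]
units [ 0.24 -3.19  0.  ] turn 0.0
```

```bash
python3 -m crank '[[[-0.15,-0.25,0,0],[-0.27,-0.48,0,0],[-0.4,-0.9,0,0],[-0.45,-1.37,0,0],[-0.42,-1.8,0,0],[-0.3,-2.25,0,0],[-0.13,-2.68,0,0],[0.1,-3.05,0,0],[0.2,-3.2,0,0],[0.2,-3.2,0,0],[0.2,-3.2,0,0]]]'; python3 -m crank '[[[0,0.15,0,0],[0,0.15,0,0],[0,0.15,0,0],[0,0.15,0,0]]]' 0.2; python3 -m crank '[[[0,0,-1.5,0],[0,0,-3.5,0],[0,0,-5.5,0],[0,0,-6,0]]]' 0
python3 - <<'E'
from h import *
p,d=arm.grab_frame("top"); cv2.imwrite("pics/t2.png",p[...,::-1]); W=world("top",d)
for u,v in((153,206),(179,208),(203,207),(255,206),(281,203)):
    m=np.zeros((384,512),bool); m[v-13:v+14,u-13:u+14]=1; print(disc(W,m,.062,.085))
# tray: rim edges
m=np.zeros((384,512),np.uint8); g=cv2.cvtColor(p,cv2.COLOR_RGB2GRAY)
m[190:238,288:362]=(g[190:238,288:362]>90); q=W[(m>0)&(W[...,2]<.03)][:,:2].astype(np.float32)
print(cv2.minAreaRect(q),len(q))
o=cv2.resize(np.vstack([p[125:250,140:370]]),None,fx=3.4,fy=3.4,interpolation=cv2.INTER_CUBIC); cv2.imwrite("pics/t2c.png",o[...,::-1])
go(.4425,-.115,.2,-np.pi/2)
E
```

```text
t: 10.82
eef_pos: [0.5556, -0.1714, 0.0666]
ee_rot: [3.14, 0.004, 0.597]
force: [0.8, -19.3, -2.6]
width: 0.0175
gripper_force: 15.0
t: 11.32
eef_pos: [0.559, -0.1709, 0.0666]
ee_rot: [-3.142, -0.0, 0.598]
force: [0.1, -0.3, 0.1]
width: 0.0521
gripper_force: 0.0
t: 11.82
eef_pos: [0.5606, -0.1712, 0.2206]
ee_rot: [3.138, -0.005, 0.598]
force: [0.5, 0.1, -1.1]
width: 0.0866
gripper_force: 0.0
[4.40e-01 3.55e-01 2.80e-02 7.30e-02 1.91e+02]
[4.28e-01 2.59e-01 2.90e-02 7.30e-02 1.86e+02]
[4.30e-01 1.71e-01 2.80e-02 7.40e-02 1.84e+02]
None
[ 4.42e-01 -1.15e-01  2.80e-02  7.40e-02  1.84e+02]
((0.41170734167099, -0.2743270993232727), (0.26309776306152344, 0.1312313675880432), 79.23541259765625) 1996
units [-2.64 -4.51  0.79] turn -11.15
```

View pics/t2c.png

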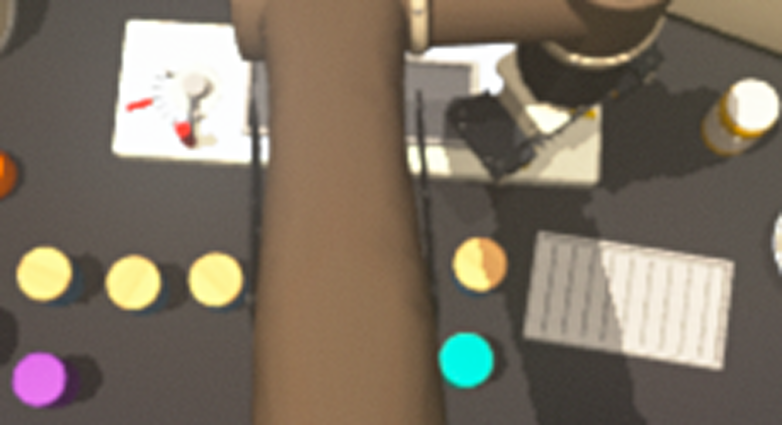

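The crop shows the heat lever pointing at its off direction, and tray corners at crop (540,232), (735,263), (722,368) and (524,337).

```bash
python3 -m crank '[[[-0.2,-0.3,0,2.1],[-0.4,-0.6,0,4.2],[-0.6,-1,0,6.3],[-0.8,-1.4,0,8.4],[-1,-1.8,0,10.5],[-1.3,-2.2,0,12.6],[-1.6,-2.6,0,14.7],[-1.9,-3,0,16.8],[-2.2,-3.6,0,18.9],[-2.5,-4.2,0,21],[-2.6,-4.5,0.5,23.1],[-2.6,-4.5,0.8,24.85]]]' 0
python3 - <<'E'
from h import *
c=arm.get_calibration("top"); C=-c["R"].T@c["t"]
q=np.array([(540,232),(735,263),(722,368),(524,337)])/3.4+[140,125]
r=np.c_[(q-c["mtx"][:2,2])/c["mtx"][0,0],np.ones(4)]@c["R"]
X=C+r*((.018-C[2])/r[:,2])[:,None]; print(np.round(X,4), X.mean(0), cv2.minAreaRect(X[:,:2].astype(np.float32)))
go(.442,-.115,.025,-np.pi/2)
E
```

```text
t: 13.38
eef_pos: [0.4404, -0.1143, 0.195]
ee_rot: [3.14, 0.0, -1.576]
force: [0.4, -1.0, 0.4]
width: 0.0879
gripper_force: 0.0
[[ 0.4826 -0.191   0.018 ]
 [ 0.4432 -0.4089  0.018 ]
 [ 0.326  -0.386   0.018 ]
 [ 0.3643 -0.1682  0.018 ]] [ 0.4040323  -0.28851591  0.018     ] ((0.40376150608062744, -0.28854507207870483), (0.22280894219875336, 0.12048148363828659), 79.73246765136719)
units [ 0.03 -0.08  6.8 ] turn -0.06
```

```bash
python3 -m crank '[[[0,-0.1,2,0],[0,-0.1,4,0],[0,-0.1,5.8,0],[0,-0.1,6.8,0],[0,-0.1,6.8,0]]]' 0; python3 -m crank '[[[0,0,0,0],[0,0,0,0],[0,0,0,0],[0,0,0,0],[0,0,0,0],[0,0,0,0]]]' 1 25; python3 -m crank '[[[0,0,-1.5,0],[0,0,-3.5,0],[0,0,-4,0],[0,0,-4,0],[0,0,-4,0],[0,0,-4,0],[0,0,-4,0]]]'
cat > wt.py <<'E'
from h import *
f=[]
for i in range(4):
    f.append(arm.get_state()["force"][2]); arm.grab_frame("wrist")
print("fz",np.round(f,2),np.mean(f)); s=arm.get_state(); print(np.round(s["eef_pos"],4),s["width"])
c,n=np.cos(-.0775),np.sin(-.0775)
import sys
z=.023
for k,(x,y) in {"bay+":(.6438,.09),"bay0":(.638,.012),"bay-":(.632,-.066)}.items(): print(k,end=" ");go(x,y,s["eef_pos"][2],-np.pi/2-.0775)
for k,(x,y) in {"trayL":(.413,-.239),"trayR":(.395,-.338)}.items(): print(k,end=" ");go(x,y,s["eef_pos"][2],-np.pi/2-.178)
E
python3 wt.py
```

```text
t: 14.0
eef_pos: [0.4418, -0.115, 0.0242]
ee_rot: [3.135, -0.001, -1.571]
force: [0.2, 0.2, -0.1]
width: 0.0875
gripper_force: 0.0
t: 14.75
eef_pos: [0.4442, -0.1148, 0.0271]
ee_rot: [-3.142, -0.0, -1.571]
force: [-3.6, 1.0, 7.3]
width: 0.056
gripper_force: 25.0
t: 15.62
eef_pos: [0.4439, -0.1148, 0.1257]
ee_rot: [3.14, -0.0, -1.571]
force: [-0.4, -0.0, -2.1]
width: 0.0558
gripper_force: 25.0
fz [-2.06 -1.54 -1.74 -1.99] -1.8302229365408846
[ 0.4443 -0.1148  0.1263] 0.05601525837941418
bay+ units [-8.19 -7.98 -0.  ] turn 0.88
bay0 units [-5.07 -7.75 -0.  ] turn 0.88
bay- units [-1.95 -7.51 -0.  ] turn 0.88
trayL units [4.97 1.25 0.  ] turn 2.04
trayR units [8.93 1.97 0.  ] turn 2.04
```

Light (1.8 N), so this one goes in the tray.

```bash
python3 -m crank '[[[2,0.4,0,0.5],[4,0.8,0,1],[6,1.3,0,1.5],[8,1.7,0,2],[8.9,1.95,0,2],[8.9,1.95,1.5,2],[8.9,1.95,3,2],[8.9,1.95,3.6,2],[8.9,1.95,3.6,2],[8.9,1.95,3.6,2],[8.9,1.95,3.6,2]]]'; python3 -m crank '[[[0,0,0,0],[0,0,0,0],[0,0,0,0],[0,0,0,0]]]' 0; python3 -m crank '[[[0,0,-2,0],[0,0,-4,0],[0,0,-6,0],[0,0,-6,0]]]'
python3 - <<'E'
from h import *
p,d=arm.grab_frame("top"); cv2.imwrite("pics/t3.png",p[...,::-1]); W=world("top",d)
for u,v in((153,206),(179,208),(203,207),(255,206)):
    m=np.zeros((384,512),bool); m[v-13:v+14,u-13:u+14]=1; print(disc(W,m,.062,.085))
go(.431,-.018,.16,-np.pi/2)
E
```

```text
t: 17.2
eef_pos: [0.3963, -0.3374, 0.0375]
ee_rot: [-3.14, -0.0, -1.745]
force: [-0.3, -0.9, -2.4]
width: 0.0556
gripper_force: 25.0
t: 17.7
eef_pos: [0.3956, -0.3373, 0.0366]
ee_rot: [-3.141, -0.0, -1.746]
force: [0.9, -0.5, 0.8]
width: 0.0859
gripper_force: 0.0
t: 18.2
eef_pos: [0.3978, -0.3384, 0.1909]
ee_rot: [-3.134, -0.002, -1.745]
force: [-0.2, -0.9, -1.5]
width: 0.0874
gripper_force: 0.0
[4.40e-01 3.56e-01 2.80e-02 7.40e-02 1.88e+02]
[4.65e-01 2.59e-01 2.70e-02 7.30e-02 1.25e+02]
[4.30e-01 1.71e-01 2.80e-02 7.40e-02 1.84e+02]
[ 4.32e-01 -1.80e-02  2.70e-02  7.30e-02  1.77e+02]
units [-12.83   0.87   1.12] turn -2.0
```

```bash
python3 -m crank '[[[-2,0.1,0,-0.5],[-4,0.3,0,-1],[-6,0.4,0,-1.5],[-8,0.5,0,-2],[-10,0.7,0,-2],[-12,0.8,0.5,-2],[-12.8,0.85,1.5,-2],[-12.8,0.85,3.5,-2],[-12.8,0.85,5.5,-2],[-12.8,0.85,6.6,-2],[-12.8,0.85,6.6,-2]]]' 0; python3 -m crank '[[[0,0,0,0],[0,0,0,0],[0,0,0,0],[0,0,0,0],[0,0,0,0],[0,0,0,0]]]' 1 25; python3 -m crank '[[[0,0,-1.5,0],[0,0,-3.5,0],[0,0,-4,0],[0,0,-4,0],[0,0,-4,0],[0,0,-4,0],[0,0,-4,0]]]'; python3 wt.py
```

```text
t: 19.62
eef_pos: [0.4277, -0.0195, 0.0191]
ee_rot: [3.135, -0.003, -1.571]
force: [-0.3, 0.1, 0.2]
width: 0.0877
gripper_force: 0.0
t: 20.38
eef_pos: [0.4306, -0.0183, 0.0222]
ee_rot: [-3.141, 0.0, -1.571]
force: [-1.8, 0.2, 7.4]
width: 0.0557
gripper_force: 25.0
t: 21.25
eef_pos: [0.4298, -0.0186, 0.1207]
ee_rot: [3.14, -0.001, -1.571]
force: [0.2, 0.1, -4.7]
width: 0.056
gripper_force: 25.0
fz [-4.69 -4.52 -4.19 -4.2 ] -4.4029336960364756
[ 0.4302 -0.0185  0.1213] 0.05558220918318007
bay+ units [-4.34 -8.54 -0.01] turn 0.88
bay0 units [-1.22 -8.31 -0.  ] turn 0.88
bay- units [ 1.9  -8.07 -0.  ] turn 0.88
trayL units [8.82 0.68 0.  ] turn 2.04
trayR units [12.78  1.4   0.  ] turn 2.04
```

Heavy (4.4 N), so this one goes in the right bay slot.

```bash
python3 -m crank '[[[0.5,-2,-0.5,0.2],[1,-4,-0.5,0.5],[1.5,-6,-0.5,0.9],[1.9,-8.07,-0.5,0.9],[1.9,-8.07,0,0.9],[1.9,-8.07,1.2,0.9],[1.9,-8.07,2.2,0.9],[1.9,-8.07,2.5,0.9],[1.9,-8.07,2.5,0.9],[1.9,-8.07,2.5,0.9]]]'; python3 -m crank '[[[0,0,0,0],[0,0,0,0],[0,0,0,0],[0,0,0,0]]]' 0; python3 -m crank '[[[0,0,-2,0],[0,0,-4,0],[0,0,-4.5,0],[0,0,-4.5,0]]]'
python3 - <<'E'
from h import *
p,d=arm.grab_frame("top"); cv2.imwrite("pics/t4.png",p[...,::-1]); W=world("top",d)
for u,v in((153,206),(179,200),(203,207)):
    m=np.zeros((384,512),bool); m[v-17:v+18,u-13:u+14]=1; print(disc(W,m,.062,.085))
go(.431,.171,.16,-np.pi/2)
E
```

```text
t: 22.7
eef_pos: [0.6326, -0.0658, 0.0599]
ee_rot: [-3.14, 0.0, -1.649]
force: [-0.2, -0.1, -3.8]
width: 0.0559
gripper_force: 25.0
t: 23.2
eef_pos: [0.6322, -0.066, 0.0593]
ee_rot: [-3.141, 0.0, -1.65]
force: [0.2, 0.6, -0.0]
width: 0.0864
gripper_force: 0.0
t: 23.7
eef_pos: [0.6324, -0.0659, 0.1725]
ee_rot: [-3.14, 0.001, -1.65]
force: [-1.0, -0.3, -0.1]
width: 0.0875
gripper_force: 0.0
[4.40e-01 3.56e-01 2.80e-02 7.40e-02 1.94e+02]
[4.69e-01 2.58e-01 2.80e-02 7.40e-02 1.51e+02]
None
units [-8.81  8.75  0.45] turn -0.91
```

```bash
python3 -m crank '[[[-1.6,1.6,0,-0.3],[-3.2,3.2,0,-0.6],[-4.8,4.8,0,-0.9],[-6.4,6.4,0,-0.9],[-8,8,0,-0.9],[-8.8,8.75,0.3,-0.9],[-8.8,8.75,0.6,-0.9],[-8.8,8.75,2.5,-0.9],[-8.8,8.75,4.5,-0.9],[-8.8,8.75,5.9,-0.9],[-8.8,8.75,5.9,-0.9]]]' 0; python3 -m crank '[[[0,0,0,0],[0,0,0,0],[0,0,0,0],[0,0,0,0],[0,0,0,0],[0,0,0,0]]]' 1 25; python3 -m crank '[[[0,0,-1.5,0],[0,0,-3.5,0],[0,0,-4,0],[0,0,-4,0],[0,0,-4,0],[0,0,-4,0],[0,0,-4,0]]]'; python3 wt.py
```

```text
t: 25.12
eef_pos: [0.4294, 0.1679, 0.021]
ee_rot: [3.136, -0.006, -1.572]
force: [-0.1, -0.7, 0.3]
width: 0.0873
gripper_force: 0.0
t: 25.88
eef_pos: [0.4314, 0.1707, 0.0248]
ee_rot: [-3.141, 0.001, -1.571]
force: [-1.9, -0.6, 8.2]
width: 0.0554
gripper_force: 25.0
t: 26.75
eef_pos: [0.431, 0.1702, 0.1232]
ee_rot: [3.14, -0.001, -1.571]
force: [1.0, -0.6, -2.1]
width: 0.0556
gripper_force: 25.0
fz [-2.13 -1.42 -1.8  -1.82] -1.79240125802594
[0.4312 0.1705 0.1238] 0.055600154015384325
bay+ units [ 3.22 -8.5  -0.  ] turn 0.89
bay0 units [ 6.34 -8.27 -0.  ] turn 0.89
bay- units [ 9.46 -8.03  0.  ] turn 0.89
trayL units [1.638e+01 7.200e-01 1.000e-02] turn 2.04
trayR units [2.034e+01 1.440e+00 1.000e-02] turn 2.04
```

Light, so this one goes in the left tray place.

```bash
python3 -m crank '[[[2,0.1,-0.4,0.5],[4,0.2,-0.4,1],[6,0.3,-0.4,1.5],[8,0.4,-0.4,2],[10,0.5,-0.4,2],[12,0.6,-0.4,2],[14,0.65,-0.4,2],[16,0.7,-0.4,2],[16.4,0.72,0,2],[16.4,0.72,1.5,2],[16.4,0.72,3,2],[16.4,0.72,3.5,2]]]';  python3 -m crank '[[[0,0,0.05,0],[0,0,0.05,0]]]'; python3 -m crank '[[[0,0,0,0],[0,0,0,0],[0,0,0,0],[0,0,0,0]]]' 0; python3 -m crank '[[[0,0,-2,0],[0,0,-4,0],[0,0,-5,0],[0,0,-5,0]]]'
python3 - <<'E'
from h import *
p,d=arm.grab_frame("top"); cv2.imwrite("pics/t5.png",p[...,::-1]); W=world("top",d)
for u,v in((153,206),(179,200),(203,207)):
    m=np.zeros((384,512),bool); m[v-17:v+18,u-13:u+14]=1; print(disc(W,m,.062,.085))
go(.469,.258,.16,-np.pi/2)
E
```

```text
t: 28.45
eef_pos: [0.4116, -0.2389, 0.0346]
ee_rot: [3.138, -0.0, -1.746]
force: [1.1, -0.0, -2.3]
width: 0.0558
gripper_force: 25.0
t: 28.7
eef_pos: [0.4142, -0.2394, 0.0364]
ee_rot: [-3.14, -0.0, -1.745]
force: [-0.1, 1.0, -1.9]
width: 0.0557
gripper_force: 25.0
t: 29.2
eef_pos: [0.4132, -0.2395, 0.0355]
ee_rot: [-3.141, -0.0, -1.746]
force: [-0.8, -0.0, 0.3]
width: 0.0859
gripper_force: 0.0
t: 29.7
eef_pos: [0.4145, -0.2398, 0.1625]
ee_rot: [-3.137, -0.0, -1.745]
force: [-0.7, 0.1, -1.1]
width: 0.0878
gripper_force: 0.0
[4.40e-01 3.55e-01 2.80e-02 7.30e-02 1.91e+02]
[4.69e-01 2.59e-01 2.80e-02 7.40e-02 1.84e+02]
None
units [-19.98   1.28   0.04] turn -2.0
```

Next is the knocked pot at (.469,.259), with TCP z about 0.024.

```bash
python3 -m crank '[[[-2.2,0.15,-0.3,-0.5],[-4.4,0.3,-0.3,-1],[-6.6,0.4,-0.3,-1.5],[-8.8,0.6,-0.3,-2],[-11,0.7,-0.3,-2],[-13.2,0.8,-0.3,-2],[-15.4,1,-0.3,-2],[-17.6,1.15,-0.3,-2],[-19.6,1.3,-0.3,-2],[-20,1.3,0,-2],[-20,1.3,0,-2]]]' 0;  python3 -c "
from h import *
go(.469,.259,.024,-np.pi/2)"
```

```text
t: 31.12
eef_pos: [0.4671, 0.2581, 0.1582]
ee_rot: [3.139, -0.003, -1.57]
force: [0.4, -0.2, 0.1]
width: 0.0878
gripper_force: 0.0
units [-0.05 -0.09  5.37] turn 0.0
```

```bash
python3 -m crank '[[[0,0,2,0],[0,0,4,0],[0,0,5.5,0],[0,0,5.5,0]]]' 0; python3 -m crank '[[[0,0,0,0],[0,0,0,0],[0,0,0,0],[0,0,0,0],[0,0,0,0],[0,0,0,0]]]' 1 25; python3 -m crank '[[[0,0,-1.5,0],[0,0,-3.5,0],[0,0,-4,0],[0,0,-4,0],[0,0,-4,0],[0,0,-4,0],[0,0,-4,0]]]'; python3 wt.py
```

```text
t: 31.62
eef_pos: [0.4664, 0.2553, 0.0205]
ee_rot: [3.137, -0.005, -1.573]
force: [-0.0, 0.2, 1.2]
width: 0.0874
gripper_force: 0.0
t: 32.38
eef_pos: [0.4683, 0.2589, 0.0237]
ee_rot: [-3.141, 0.001, -1.571]
force: [-3.2, -0.8, 7.3]
width: 0.056
gripper_force: 25.0
t: 33.25
eef_pos: [0.4678, 0.2582, 0.1218]
ee_rot: [3.14, -0.001, -1.571]
force: [0.2, 0.7, -4.2]
width: 0.0556
gripper_force: 25.0
fz [-4.2  -3.77 -3.88 -4.14] -3.9939902459492567
[0.4681 0.2585 0.1225] 0.05552606696312039
bay+ units [ 6.74 -7.03  0.  ] turn 0.89
bay0 units [ 9.86 -6.8   0.  ] turn 0.89
bay- units [12.98 -6.56  0.  ] turn 0.89
trayL units [1.99e+01 2.20e+00 1.00e-02] turn 2.04
trayR units [2.386e+01 2.920e+00 1.000e-02] turn 2.04
```

Heavy, so this one goes in the middle bay slot.

```bash
python3 -m crank '[[[1.5,-0.8,-0.8,0.2],[3.3,-1.8,-0.8,0.5],[5.1,-3,-0.8,0.9],[6.9,-4.4,-0.8,0.9],[8.7,-5.9,-0.8,0.9],[9.86,-6.8,-0.8,0.9],[9.86,-6.8,0,0.9],[9.86,-6.8,1.4,0.9],[9.86,-6.8,2.2,0.9],[9.86,-6.8,2.5,0.9],[9.86,-6.8,2.5,0.9],[9.86,-6.8,2.5,0.9]]]'; python3 -m crank '[[[0,0,0,0],[0,0,0,0],[0,0,0,0],[0,0,0,0]]]' 0; python3 -m crank '[[[0,0,-2,0],[0,0,-4,0],[0,0,-4.5,0],[0,0,-4.5,0]]]'
python3 - <<'E'
from h import *
p,d=arm.grab_frame("top"); cv2.imwrite("pics/t6.png",p[...,::-1]); W=world("top",d)
for u,v in((153,206),):
    m=np.zeros((384,512),bool); m[v-17:v+18,u-17:u+18]=1; print(disc(W,m,.062,.085))
go(.440,.3555,.17,-np.pi/2)
E
```

```text
t: 34.95
eef_pos: [0.6388, 0.0123, 0.0612]
ee_rot: [-3.14, 0.001, -1.649]
force: [-0.3, 0.1, -4.8]
width: 0.0551
gripper_force: 25.0
t: 35.45
eef_pos: [0.6382, 0.0121, 0.0606]
ee_rot: [-3.141, 0.0, -1.65]
force: [-0.4, 0.0, 0.1]
width: 0.0865
gripper_force: 0.0
t: 35.95
eef_pos: [0.6384, 0.0122, 0.1737]
ee_rot: [-3.14, 0.001, -1.65]
force: [0.1, -0.4, -0.7]
width: 0.0878
gripper_force: 0.0
[4.39e-01 3.56e-01 2.90e-02 7.30e-02 1.90e+02]
units [-13.07   8.97   0.1 ] turn -0.91
```

```bash
python3 -m crank '[[[-1.9,1.3,0,-0.3],[-3.8,2.6,0,-0.6],[-5.7,3.9,0,-0.9],[-7.6,5.2,0,-0.9],[-9.5,6.5,0,-0.9],[-11.4,7.8,0,-0.9],[-13.07,8.95,0,-0.9],[-13.07,8.95,0.5,-0.9],[-13.07,8.95,2.5,-0.9],[-13.07,8.95,4.5,-0.9],[-13.07,8.95,6,-0.9],[-13.07,8.95,6,-0.9]]]' 0; python3 -m crank '[[[0,0,0,0],[0,0,0,0],[0,0,0,0],[0,0,0,0],[0,0,0,0],[0,0,0,0]]]' 1 25; python3 -m crank '[[[0,0,-1.5,0],[0,0,-3.5,0],[0,0,-4,0],[0,0,-4,0],[0,0,-4,0],[0,0,-4,0],[0,0,-4,0]]]'; python3 wt.py
```

```text
t: 37.5
eef_pos: [0.439, 0.3518, 0.0188]
ee_rot: [3.137, -0.007, -1.572]
force: [-0.8, -0.3, -0.2]
width: 0.0872
gripper_force: 0.0
t: 38.25
eef_pos: [0.4406, 0.3556, 0.0237]
ee_rot: [-3.141, 0.001, -1.571]
force: [-4.2, 0.1, 7.5]
width: 0.0557
gripper_force: 25.0
t: 39.12
eef_pos: [0.4405, 0.355, 0.1217]
ee_rot: [3.141, -0.002, -1.571]
force: [-0.1, -0.9, -4.4]
width: 0.0562
gripper_force: 25.0
fz [-4.39 -3.8  -3.8  -3.8 ] -3.9473235522337395
[0.4407 0.3553 0.1225] 0.05566985205584272
bay+ units [10.61 -8.13  0.  ] turn 0.88
bay0 units [13.73 -7.9   0.  ] turn 0.88
bay- units [16.85 -7.66  0.  ] turn 0.88
trayL units [2.377e+01 1.100e+00 1.000e-02] turn 2.04
trayR units [2.773e+01 1.820e+00 1.000e-02] turn 2.04
```

Heavy, so this one goes in the left bay slot, carried high past the red knob.

```bash
python3 -m crank '[[[0.5,0,-1.5,0],[2.5,-1.5,-1.5,0.2],[4.5,-3.2,-1.5,0.5],[6.5,-4.8,-1.5,0.9],[8.5,-6.5,-1.5,0.9],[10.2,-7.9,-1.5,0.9],[10.61,-8.13,-1.2,0.9],[10.61,-8.13,0.5,0.9],[10.61,-8.13,1.9,0.9],[10.61,-8.13,2.5,0.9],[10.61,-8.13,2.5,0.9],[10.61,-8.13,2.5,0.9]]]'; python3 -m crank '[[[0,0,0,0],[0,0,0,0],[0,0,0,0],[0,0,0,0]]]' 0; python3 -m crank '[[[0,0,-2,0],[0,0,-4,0],[0,0,-4.5,0],[-3,7,-4.5,0],[-3,7,-4.5,0],[-3,7,-4.5,0]]]'
python3 - <<'E'
from h import *
p,d=arm.grab_frame("top"); cv2.imwrite("pics/t7.png",p[...,::-1])
q,d=arm.grab_frame("scene")
o=np.hstack([cv2.resize(p[110:250,140:370],(657,400)),cv2.resize(q[140:300,110:400],(725,400))])
o=cv2.resize(np.vstack([cv2.resize(p[120:245,140:370],(552,300)),cv2.resize(q[140:300,112:402],(552,300))]),None,fx=1,fy=1); cv2.imwrite("pics/t7c.png",o[...,::-1])
E
```

```text
t: 40.83
eef_pos: [0.6447, 0.0907, 0.0614]
ee_rot: [-3.14, 0.001, -1.649]
force: [0.6, 0.0, -4.4]
width: 0.0555
gripper_force: 25.0
t: 41.32
eef_pos: [0.6441, 0.0901, 0.0606]
ee_rot: [-3.141, 0.0, -1.65]
force: [0.3, 0.4, 0.9]
width: 0.0861
gripper_force: 0.0
t: 42.08
eef_pos: [0.4762, 0.1776, 0.1723]
ee_rot: [3.141, -0.0, -1.65]
force: [-0.0, 1.4, 0.1]
width: 0.0874
gripper_force: 0.0
```

View pics/t7c.png

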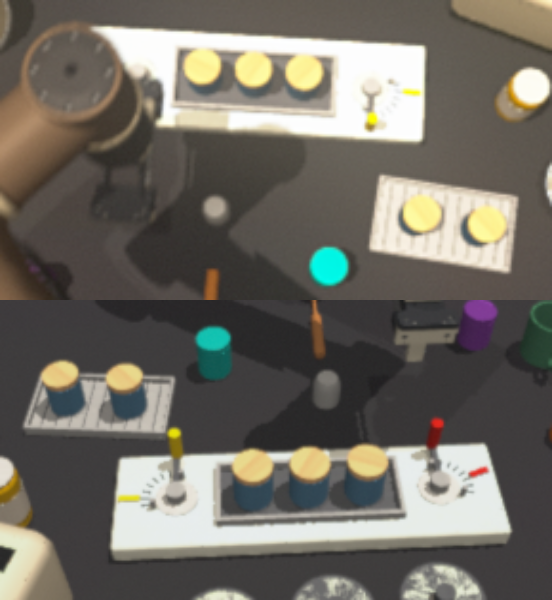

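All five pots stand upright: three in the bay and two in the tray. Both levers are off. Next is the heat lever.

Run:
```python
from h import *
p,d=arm.grab_frame("top"); W=world("top",d)
for n,pts,(a,b) in (("bay",[(.6438,.09),(.638,.012),(.632,-.066)],(.098,.115)),("tray",[(.413,-.239),(.395,-.338)],(.07,.092))):
    for x,y in pts:
        u,v=proj([x,y,b-.008],"top")[0].astype(int); m=np.zeros((384,512),bool); m[v-15:v+16,u-15:u+16]=1; m&=np.hypot(W[...,0]-x,W[...,1]-y)<.045; print(n,disc(W,m,a,b))
go(.5862,.201,.172,-.55)
```

```text
bay [6.46e-01 9.10e-02 2.90e-02 1.08e-01 1.78e+02]
bay [6.39e-01 1.30e-02 2.90e-02 1.09e-01 1.81e+02]
bay [ 6.33e-01 -6.50e-02  2.80e-02  1.09e-01  1.77e+02]
tray [ 4.15e-01 -2.38e-01  2.80e-02  8.20e-02  1.87e+02]
tray [ 3.96e-01 -3.37e-01  2.90e-02  8.20e-02  1.89e+02]
units [-1.23 -4.33  0.05] turn -12.56
```

```bash
python3 -m crank '[[[-0.2,-0.7,-0.5,-2.1],[-0.4,-1.4,-1,-4.2],[-0.6,-2.1,-1.5,-6.3],[-0.8,-2.8,-1.8,-8.4],[-1,-3.5,-1.8,-10.5],[-1.2,-4.3,-1.8,-12.5],[-1.2,-4.3,-1.8,-12.5],[-1.2,-4.3,-1.8,-12.5],[-1.2,-4.3,-1.8,-12.5]]]' 0
python3 - <<'E'
from lev import *
s=arm.get_state(); p,d=arm.grab_frame("wrist"); cv2.imwrite("pics/w3.png",p[...,::-1])
W,kn,c,a=lever(p,d,s,"heat"); go(*kn[:2],.0665)
E
```

```text
t: 43.35
eef_pos: [0.5872, 0.1984, 0.2178]
ee_rot: [3.141, 0.0, -0.56]
force: [-0.2, -0.4, -0.0]
width: 0.087
gripper_force: 0.0
knob top [0.5879 0.2014 0.1038] zt 0.1048 287 210 enc [5.87e-01 2.02e-01 9.00e-03 1.04e-01 2.11e+02]
marker c [0.6349 0.2606] dir [-0.268  0.963] len 0.0282 135 z 0.038856745121514186
units [-0.04 -0.11  6.06] turn 0.0
```

```bash
python3 -m crank '[[[0,-0.1,1.5,0],[0,-0.1,3.2,0],[0,-0.1,5,0],[0,-0.1,6,0],[0,-0.1,6.05,0],[0,-0.1,6.05,0]]]' 0; python3 -m crank '[[[0,0,0,0],[0,0,0,0],[0,0,0,0],[0,0,0,0],[0,0,0,0],[0,0,0,0],[0,0,0,0],[0,0,0,0],[0,0,0,0],[0,0,0,0]]]' 1 20
python3 - <<'E'
from h import *
P=np.array([.6523,.1967]); z=arm.get_state()["eef_pos"][2]
for al in np.linspace(np.arctan2(.0774,-.997),np.arctan2(.9645,-.264),8): go(*(P+.065*np.array([np.cos(al),np.sin(al)])),z)
E
```

```text
t: 44.15
eef_pos: [0.5894, 0.2013, 0.0679]
ee_rot: [-3.14, -0.001, -0.559]
force: [0.0, 0.4, 0.4]
width: 0.0875
gripper_force: 0.0
t: 45.4
eef_pos: [0.5896, 0.202, 0.0666]
ee_rot: [-3.139, -0.001, -0.558]
force: [2.3, 5.0, -2.9]
width: 0.0175
gripper_force: 20.0
units [-0.06  0.05 -0.  ] turn 0.0
units [-0.24 -0.37  0.  ] turn 0.0
units [-0.34 -0.81  0.  ] turn 0.0
units [-0.36 -1.26  0.  ] turn 0.0
units [-0.3  -1.72  0.  ] turn 0.0
units [-0.16 -2.15  0.  ] turn 0.0
units [ 0.05 -2.55  0.01] turn 0.0
units [ 0.33 -2.91  0.01] turn 0.0
```

```bash
python3 -m crank '[[[-0.24,-0.37,0,0],[-0.34,-0.8,0,0],[-0.36,-1.26,0,0],[-0.3,-1.72,0,0],[-0.16,-2.15,0,0],[0.05,-2.55,0,0],[0.3,-2.9,0,0],[0.3,-2.9,0,0],[0.3,-2.9,0,0],[0.3,-2.9,0,0]]]'; python3 -m crank '[[[0,0,0,0],[0,0,0,0],[0,0,0,0],[0,0,0,0]]]' 0.2; python3 -m crank '[[[0,0,-1.5,0],[0,0,-3.5,0],[0,0,-5.5,0],[0,0,-6,0],[0,0,-6,0],[0,0,-6,0]]]' 0
python3 - <<'E'
from lev import *
s=arm.get_state(); p,d=arm.grab_frame("wrist"); cv2.imwrite("pics/w4.png",p[...,::-1])
W,kn,c,a=lever(p,d,s,"heat"); v=kn[:2]-[.6523,.1967]
print("lever dir",v/np.hypot(*v),np.hypot(*v),"deg off marker",np.degrees(np.arctan2(v[1],v[0])-np.arctan2(.9645,-.264)))
cv2.imwrite("pics/w4c.png",cv2.resize(p[90:270,150:390],(720,540))[...,::-1])
go(.5575,-.172,.22,.65)
E
```

```text
t: 46.65
eef_pos: [0.6327, 0.258, 0.0659]
ee_rot: [3.14, 0.001, -0.559]
force: [-2.9, 0.4, -4.1]
width: 0.0176
gripper_force: 20.0
t: 47.15
eef_pos: [0.6338, 0.2584, 0.0669]
ee_rot: [-3.141, -0.0, -0.559]
force: [0.8, 0.5, -1.1]
width: 0.0523
gripper_force: 0.0
t: 47.9
eef_pos: [0.6328, 0.258, 0.2148]
ee_rot: [3.139, 0.001, -0.559]
force: [-0.4, 0.2, -0.4]
width: 0.0879
gripper_force: 0.0
knob top [0.6321 0.2573 0.1038] zt 0.1048 265 177 enc [6.32e-01 2.57e-01 8.00e-03 1.04e-01 1.79e+02]
marker c [0.636  0.2628] dir [-0.327  0.945] len 0.0273 76 z 0.03885969417441838
lever dir [-0.31631246  0.94865506] 0.06391576081963479 deg off marker 3.132179913490633
units [ 6.57 16.18 -0.18] turn -13.85
```

View pics/w4c.png

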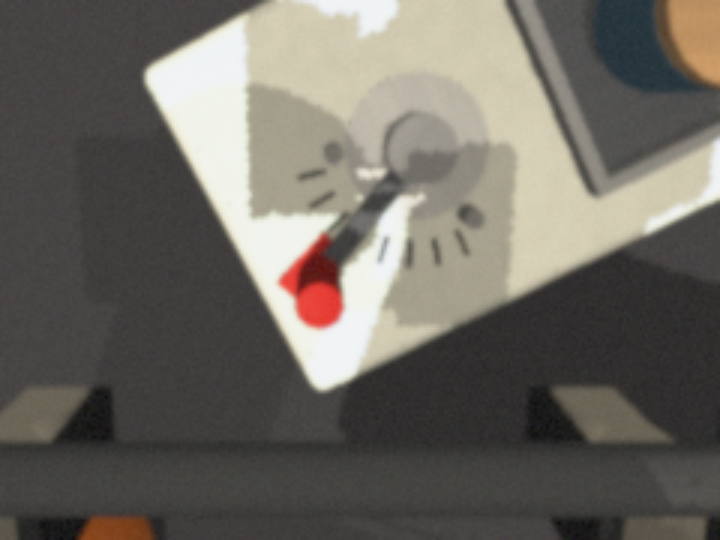

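The crop shows the lever about 3° short of its marker, with the marker visible on the outer side. I regrip and nudge it.

```bash
python3 -m crank '[[[0,0,1.5,0],[0,0,3.5,0],[0,0,5,0],[0,0,5.9,0],[0,0,5.95,0],[0,0,5.95,0]]]' 0.2; python3 -m crank '[[[0,0,0,0],[0,0,0,0],[0,0,0,0],[0,0,0,0],[0,0,0,0],[0,0,0,0]]]' 1 20; python3 -m crank '[[[0.06,-0.08,0,0],[0.12,-0.14,0,0],[0.12,-0.14,0,0],[0.12,-0.14,0,0],[0.12,-0.14,0,0]]]'; python3 -m crank '[[[0,0,0,0],[0,0,0,0],[0,0,0,0],[0,0,0,0]]]' 0.2; python3 -m crank '[[[0,0,-1.5,0],[0,0,-3.5,0],[0,0,-5.5,0],[0,0,-6,0],[0,0,-6,0],[0,0,-6,0]]]' 0
python3 - <<'E'
from lev import *
s=arm.get_state(); p,d=arm.grab_frame("wrist"); cv2.imwrite("pics/w5.png",p[...,::-1])
W,kn,c,a=lever(p,d,s,"heat"); v=kn[:2]-[.6523,.1967]
print("lever dir",v/np.hypot(*v),np.hypot(*v),"deg off marker",np.degrees(np.arctan2(v[1],v[0])-np.arctan2(.9645,-.264)))
go(.5575,-.172,.22,.65)
E
```

```text
t: 48.7
eef_pos: [0.6338, 0.2584, 0.068]
ee_rot: [3.141, -0.0, -0.559]
force: [0.3, -0.4, 1.4]
width: 0.0702
gripper_force: 0.0
t: 49.45
eef_pos: [0.6335, 0.258, 0.0678]
ee_rot: [3.141, -0.0, -0.559]
force: [0.5, -0.8, 1.6]
width: 0.0177
gripper_force: 20.0
t: 50.08
eef_pos: [0.637, 0.2591, 0.0677]
ee_rot: [3.14, 0.001, -0.559]
force: [-5.4, -1.1, 4.5]
width: 0.0179
gripper_force: 20.0
t: 50.58
eef_pos: [0.6381, 0.2598, 0.0678]
ee_rot: [-3.141, -0.0, -0.559]
force: [0.1, -0.1, -0.1]
width: 0.0521
gripper_force: 0.0
t: 51.32
eef_pos: [0.6372, 0.2594, 0.2159]
ee_rot: [3.139, 0.001, -0.559]
force: [0.6, 0.1, -0.4]
width: 0.0877
gripper_force: 0.0
knob top [0.636  0.2586 0.1038] zt 0.1047 261 175 enc [6.36e-01 2.59e-01 8.00e-03 1.04e-01 1.78e+02]
marker c [0.6357 0.2683] dir [-0.307  0.952] len 0.0252 17 z 0.038947056976759126
lever dir [-0.25450515  0.96707142] 0.06405774700404554 deg off marker -0.5636192576282246
units [ 6.45 16.32 -0.14] turn -13.85
```

Heat lever is now within 0.6° of its marker. On to the time lever.

```bash
python3 -m crank '[[[0.6,1.5,0,-1.3],[1.2,3,0,-2.6],[1.8,4.5,0,-3.9],[2.4,6,0,-5.2],[3,7.5,0,-6.5],[3.6,9,0,-7.8],[4.2,10.5,0,-9.1],[4.8,12,0,-10.4],[5.4,13.5,0,-11.7],[6,15,0,-13],[6.45,16.3,0,-13.85],[6.45,16.3,0,-13.85]]]' 0; python3 -m crank '[[[6.45,16.3,0,-13.85]]]' >/dev/null 2>&1 --help || true
python3 - <<'E'
from lev import *
s=arm.get_state(); print(s["t"],s["eef_pos"],s["ee_rot"])
E
```

```text
t: 52.88
eef_pos: [0.5574, -0.1732, 0.2163]
ee_rot: [-3.14, 0.002, 0.648]
force: [0.7, 0.1, 0.1]
width: 0.0875
gripper_force: 0.0
52.875 [ 0.55738284 -0.17322208  0.21631119] [-3.14004617e+00  2.17906500e-03  6.47765623e-01]
```

Run:
```python
from lev import *
arm.grab_frame("wrist"); arm.grab_frame("wrist")
s=arm.get_state(); p,d=arm.grab_frame("wrist"); print(s["t"],s["eef_pos"])
W,kn,c,a=lever(p,d,s,"time"); go(*kn[:2],.0665)
P=kn[:2]-.065*np.array([-.997,.0774]); print("pivot",P); v=c-P; print("marker from pivot",v/np.hypot(*v),np.hypot(*v))
```

```text
52.975 [ 0.55815165 -0.1715314   0.21668655]
knob top [ 0.5577 -0.1702  0.1038] zt 0.1049 284 202 enc [ 5.57e-01 -1.71e-01  9.00e-03  1.04e-01  2.04e+02]
marker c [ 0.6157 -0.2423] dir [-0.085 -0.996] len 0.0283 147 z 0.038955101580258084
units [ 0.   -0.04  6.02] turn 0.0
pivot [ 0.62250772 -0.17526805]
marker from pivot [-0.10174212 -0.99481081] 0.06737418999047434
```

```bash
python3 -m crank '[[[0,0,1.5,0],[0,0,3.2,0],[0,0,5,0],[0,0,6,0],[0,0,6,0],[0,0,6,0]]]' 0; python3 -m crank '[[[0,0,0,0],[0,0,0,0],[0,0,0,0],[0,0,0,0],[0,0,0,0],[0,0,0,0],[0,0,0,0],[0,0,0,0],[0,0,0,0],[0,0,0,0]]]' 1 20
python3 - <<'E'
from h import *
P=np.array([.6223,-.1762]); z=arm.get_state()["eef_pos"][2]
a0=np.arctan2(.0774,-.997); a1=np.arctan2(-.9957,-.093)+2*np.pi+np.radians(2.5)
for al in np.linspace(a0,a1,10): go(*(P+.065*np.array([np.cos(al),np.sin(al)])),z)
E
```

```text
t: 53.78
eef_pos: [0.5596, -0.1708, 0.0688]
ee_rot: [3.141, -0.001, 0.651]
force: [0.4, 0.3, 0.4]
width: 0.0876
gripper_force: 0.0
t: 55.02
eef_pos: [0.5578, -0.1712, 0.0676]
ee_rot: [-3.141, 0.001, 0.65]
force: [-4.6, 1.3, 3.3]
width: 0.0178
gripper_force: 20.0
units [-0.01 -0.01  0.  ] turn 0.0
units [-0.28  0.36 -0.  ] turn 0.0
units [-0.49  0.77 -0.  ] turn 0.0
units [-0.62  1.22 -0.  ] turn 0.0
units [-0.67  1.68 -0.  ] turn 0.0
units [-0.63  2.14 -0.  ] turn 0.0
units [-0.52  2.58 -0.  ] turn 0.0
units [-0.33  3.   -0.  ] turn 0.0
units [-0.07  3.38 -0.  ] turn 0.0
units [ 0.26  3.71 -0.  ] turn 0.0
```

```bash
python3 -m crank '[[[-0.28,0.36,0,0],[-0.49,0.77,0,0],[-0.62,1.22,0,0],[-0.67,1.68,0,0],[-0.63,2.14,0,0],[-0.52,2.58,0,0],[-0.33,3,0,0],[-0.07,3.38,0,0],[0.26,3.71,0,0],[0.26,3.71,0,0],[0.26,3.71,0,0],[0.26,3.71,0,0]]]'; python3 -m crank '[[[0,0,0,0],[0,0,0,0],[0,0,0,0],[0,0,0,0]]]' 0.2; python3 -m crank '[[[0,0,-1.5,0],[0,0,-3.5,0],[0,0,-5.5,0],[0,0,-6,0],[0,0,-6,0],[0,0,-6,0]]]' 0
python3 - <<'E'
from lev import *
s=arm.get_state(); p,d=arm.grab_frame("wrist"); cv2.imwrite("pics/w6.png",p[...,::-1])
W,kn,c,a=lever(p,d,s,"time"); v=kn[:2]-[.6223,-.1762]
print("lever dir",v/np.hypot(*v),np.hypot(*v),"deg off marker",np.degrees(np.arctan2(v[1],v[0])-np.arctan2(-.9957,-.093)))
cv2.imwrite("pics/w6c.png",cv2.resize(p[90:270,150:390],(720,540))[...,::-1])
E
```

```text
t: 56.52
eef_pos: [0.6198, -0.2416, 0.0676]
ee_rot: [3.141, 0.0, 0.65]
force: [0.1, -4.3, -2.1]
width: 0.0173
gripper_force: 20.0
t: 57.02
eef_pos: [0.6202, -0.2411, 0.068]
ee_rot: [3.141, -0.0, 0.65]
force: [-0.8, -0.4, -0.4]
width: 0.0522
gripper_force: 0.0
t: 57.78
eef_pos: [0.6191, -0.2409, 0.216]
ee_rot: [-3.139, 0.002, 0.65]
force: [-0.5, -0.1, -0.9]
width: 0.0879
gripper_force: 0.0
knob top [ 0.6216 -0.2406  0.1039] zt 0.105 269 186 enc [ 6.21e-01 -2.41e-01  8.00e-03  1.04e-01  1.91e+02]
marker c [ 0.6121 -0.2359] dir [1. 0.] len 0.0 1 z 0.03754975259650031
lever dir [-0.01053449 -0.99994451] 0.06444494214688504 deg off marker 4.732444903920695
```

View pics/w6c.png

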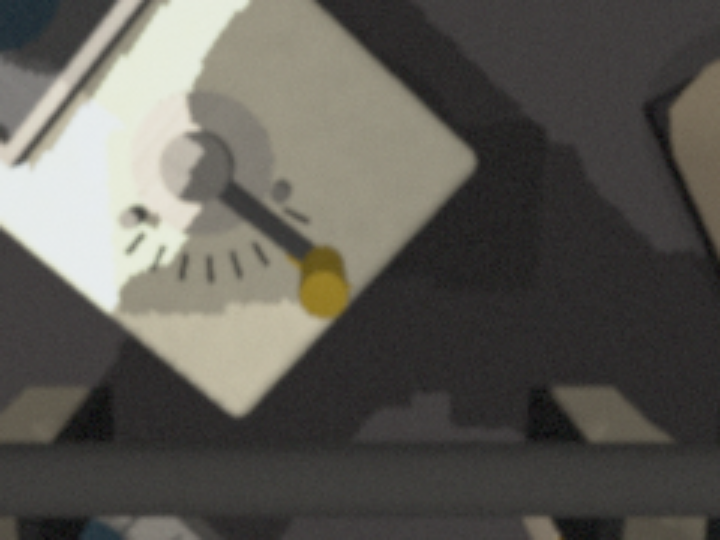

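The lever is about 4.7° past its marker, with the marker showing on the inner side. I nudge it back.

```bash
python3 -m crank '[[[0,0,1.5,0],[0,0,3.5,0],[0,0,5,0],[0,0,5.9,0],[0,0,5.95,0],[0,0,5.95,0]]]' 0.2; python3 -m crank '[[[0,0,0,0],[0,0,0,0],[0,0,0,0],[0,0,0,0],[0,0,0,0],[0,0,0,0]]]' 1 20; python3 -m crank '[[[-0.08,-0.06,0,0],[-0.17,-0.13,0,0],[-0.17,-0.13,0,0],[-0.17,-0.13,0,0],[-0.17,-0.13,0,0]]]'; python3 -m crank '[[[0,0,0,0],[0,0,0,0],[0,0,0,0],[0,0,0,0]]]' 0.2; python3 -m crank '[[[0,0,-1.5,0],[0,0,-3.5,0],[0,0,-5.5,0],[0,0,-6,0],[0,0,-6,0],[0,0,-6,0]]]' 0
python3 - <<'E'
from lev import *
s=arm.get_state(); p,d=arm.grab_frame("wrist"); cv2.imwrite("pics/w7.png",p[...,::-1])
cv2.imwrite("pics/w7c.png",cv2.resize(p[90:270,150:390],(720,540))[...,::-1])
W,kn,c,a=lever(p,d,s,"time"); v=kn[:2]-[.6223,-.1762]
print("lever dir",v/np.hypot(*v),np.hypot(*v),"deg off marker",np.degrees(np.arctan2(v[1],v[0])-np.arctan2(-.9957,-.093)))
p,d=arm.grab_frame("top"); W=world("top",d); cv2.imwrite("pics/t8.png",cv2.resize(p[120:245,110:420],(774,312))[...,::-1])
E
```

```text
t: 58.58
eef_pos: [0.6202, -0.2413, 0.0692]
ee_rot: [3.142, 0.0, 0.65]
force: [0.2, 0.2, 0.2]
width: 0.0702
gripper_force: 0.0
t: 59.32
eef_pos: [0.62, -0.2414, 0.0691]
ee_rot: [3.141, 0.0, 0.65]
force: [-0.5, -0.7, -0.9]
width: 0.0176
gripper_force: 20.0
t: 59.95
eef_pos: [0.6154, -0.2414, 0.0691]
ee_rot: [3.14, -0.001, 0.65]
force: [4.6, -2.5, -3.1]
width: 0.0175
gripper_force: 20.0
t: 60.45
eef_pos: [0.6145, -0.2411, 0.0691]
ee_rot: [-3.141, 0.0, 0.65]
force: [-0.4, 0.5, 0.7]
width: 0.0521
gripper_force: 0.0
t: 61.2
eef_pos: [0.6137, -0.2409, 0.2173]
ee_rot: [-3.139, 0.002, 0.65]
force: [-0.3, -0.7, 0.3]
width: 0.0876
gripper_force: 0.0
knob top [ 0.6174 -0.2405  0.1038] zt 0.1049 270 190 enc [ 6.17e-01 -2.41e-01  9.00e-03  1.04e-01  1.90e+02]
marker c [ 0.6168 -0.2552] dir [-0.569 -0.822] len 0.0042 8 z 0.03862437636316787
lever dir [-0.07582232 -0.99712134] 0.06444664357128749 deg off marker 0.9875659122335055
```

View pics/w7c.png

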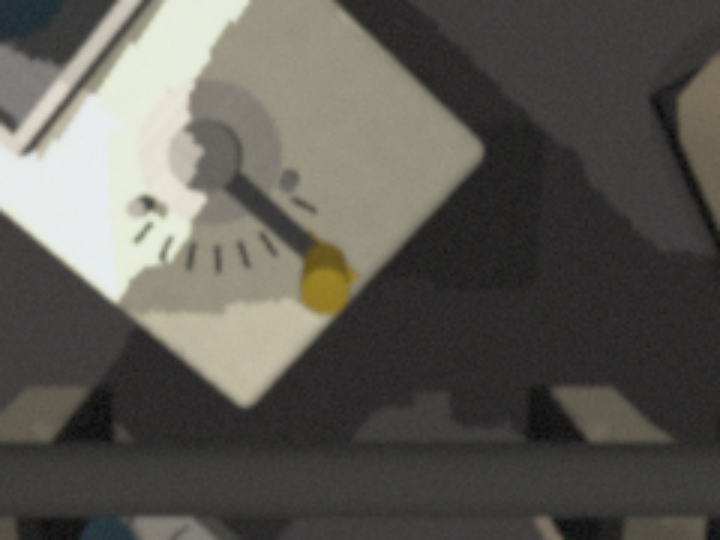

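View pics/t8.png

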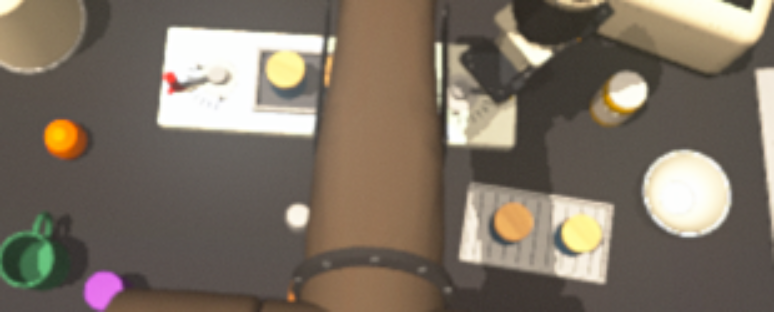

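The time lever now covers its marker (about 1° off) and the heat lever lies over its own. Pots and bystanders are standing and the gripper is clear, so I hand in.

```bash
python3 -c "
from station import arm
print(arm.job_done())"
```

```text
the job is handed in; nothing more can be done
None
```

The job is handed in at about 61 s; the hand-in call gave no verdict. Three full pots stand in the bay, two empty ones are in the tray, both levers measure about 1° or less from their markers, and nothing was tipped.

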